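# Open the push-and-turn cap of the edge bander's release-agent canister

### The job

Open the square canister that stands in the steel bracket: grip its wide black safety cap, press it down against its spring and, keeping it pressed, turn it counterclockwise (seen from above) until you feel it come up against its stop, then lift it off. Finish holding the cap still and upright in the gripper, straight above the canister's mouth and about 10 cm clear of it: do not put it down or let go. Leave the other things on the bench where they are.

Things in the scene. Friction and masses are not known exactly. Their poses are not given: they have to be found in the camera images.
- safety_cap: Black plastic push-and-turn cap, about 50 g, 35 mm tall, locked on the canister's neck at the start, upright (z up). Origin: centre of its underside. Heights 0 to 5 mm: flange 62 mm across; above: ribbed 16-sided grip, 54 mm across. Its x axis stands 2 to 18 degrees counterclockwise of the canister's at the start, is free to lift from about 54 degrees, and meets a hard stop at about 66
- cap_ledge (a point): centre of the cap at the height of the flange's upper face, 5 mm above the underside; fingertips can stand on this ledge, 4 mm wide. The cap goes down 8 mm to a hard stop and must be down 5 mm or more (6 to 8 is good) to turn past its locking tooth. To its stop it turns 46 to 66 degrees counterclockwise; there or up to 8 short, it lifts straight off
- valve (a joint): the spring valve under the cap: m pressed down, 0 with the cap locked, 0.008 fully pressed, -0.003 uncovered or when the cap has come free and been let up. It pushes up on the cap with about 5 N when locked and 10.7 N fully pressed
- canister: Square white canister, 98 x 74 mm in plan (long side along its x), fixed to the bench in a steel bracket (118 x 94 mm), so that it neither turns nor lifts. Origin: centre of the underside, on the bench; shoulder 135 mm up, underside of the locked cap 150 mm up, top of the cap 185 mm up. Cap and neck are on its vertical centre line. It may stand on the robot's left or right
- mouth (a point): centre of the canister's mouth (rim of the neck, 35 mm across), 171 mm above the bench, hidden in the cap at the start; z up
- tall_bottle: round white bottle, 72 mm across, 215 mm tall, with an ordinary small black screw cap; a bystander standing loose. Origin: centre of its underside
- jar: amber glass jar with steel lid, 60 mm across, 85 mm tall; a loose bystander. Origin: centre of its underside
- scraper: flat scraper lying on the bench between the two containers; a loose bystander
- spray_can: aluminium spray can, 58 mm across, 170 mm tall; a loose bystander. Origin: centre of its underside
- edging_coil: coil of edge banding lying flat, 150 mm across, 24 mm thick; a loose bystander
- wrench: steel wrench lying at the left; a loose bystander
- offcut: wooden board offcut lying flat, 150 x 90 x 19 mm; a loose bystander
Mind the look-alikes: they are no part of the job. What is meant by the safety_cap is not yellow, and is the larger of those in its own colour.

How it is judged (in metres and radians):
On the way, in this order (a step that is already met when the one before it is completed fails the run):
1. the cap is pressed down by the gripper, at least 3.5 mm below its locked height (z of safety_cap in the frame of canister between 0.138 and 0.1465 m and contact force between the fingers and safety_cap above 2 N), for 0.1 s.
2. the cap, still on the neck, is turned up to its stop (at least 57 of about 66 degrees from the canister's x axis) (angle between the x axis of safety_cap and the x axis of canister, either way round above 1 rad and z of safety_cap in the frame of canister below 0.16 m and horizontal distance between safety_cap and mouth below 0.006 m), for 0.1 s.
At the end, for the whole second after the job is handed in: the cap is held in the fingers, still, upright within 17 degrees, its underside 50 to 180 mm above the mouth and within 40 mm of the mouth's axis, touching nothing of the canister (z of safety_cap in the frame of mouth between 0.05 and 0.18 m and horizontal distance between safety_cap and mouth below 0.04 m and angle between safety_cap's own z axis and vertical below 0.3 rad and contact force between the fingers and safety_cap above 1 N and contact force between safety_cap and canister below 0.1 N and linear speed of safety_cap below 0.03 m/s and angular speed of safety_cap below 0.3 rad/s); the arm keeps its last pose, push and grip.
It fails at once if a bystander is shoved more than 30 mm (distance of any of tall_bottle, jar, scraper, spray_can, edging_coil, wrench, offcut from where it was at the start of the episode above 0.03 m).
It also fails if it takes over 45 s, if anything falls off the work surface, if the arm or the gripper's body presses on something with over 40 N, if the wrist force passes 120 N, or if a joint passes its speed limit or range.

### The arm

A 7-joint arm with a two-finger parallel gripper is mounted at the origin on the work surface. World frame = base frame: x ahead of the robot, y to its left, z up, the work surface at z = 0. Lengths are in m, angles in degrees, forces in N, time in s.
With the tool pointing down it reaches from about 0.425 to 0.975 m from the base axis. Payload 16.7 kg.
Tool frame: the origin (TCP) lies midway between the tips of the shut fingers; the grasp point (between the pads) lies 19 mm behind it; z points along the fingers, y is the line along which they close (so a half turn about z gives the same grasp; the last joint's range is limited). The gripper opens to 85 mm and grips with 20 to 120 N. Pads are 22 mm wide; open, the fingers measure 114 mm over their backs; the gripper's body (76 mm by 85 mm) begins 54 mm behind the grasp point. The pads swing forward as they close: fully open they stand 13 mm farther back than shut.
Start: joints at [62.71, 24.414, 4.234, 92.017, -1.954, 63.644, -3.845], TCP at [0.217, -0.639, 0.231] pointing down, gripper open.
Joint ranges: [-163.25, 163.25], [-28.42, 122.38], [-70.27, 78.77], [12.13, 141.07], [-58.53, 238.53], [9.26, 117.41], [-156.51, 156.51]. Speed limits (degrees/s): [108.29, 108.29, 136.94, 136.94, 172.46, 172.46, 172.46].

### API

Orientations are given as [roll, pitch, yaw] about the fixed x, y, z axes, in that order (R = Rz(yaw) Ry(pitch) Rx(roll)).
In Python, from bench import env, claw, monitor, cams, sign_off gives the robot as it stands. Calls block until the motion is done:
- env.reach(position, orientation): joint-space move of the TCP to a pose.
- env.move_linear(position, rot=None, v=0.15, f_stop=None): straight line of the TCP; rot=None keeps the orientation; v is the mean speed in m/s. With f_stop (N) it stops when the force on the tool has changed by that much, and returns True; else False.
- env.move_joints(angles): joint-space move.
- claw.command_gripper(opening, grip_force=None): opening from 0.0 (shut) to 1.0 (fully open); grip_force is the grip in N (None keeps the last); returns when the fingers have stopped.
- env.hold(seconds).
- env.ik(position, orientation): joint angles nearest the present ones, or None.
- monitor.observe(): the state.
- cams.read_camera(name): name is "scene" or "top" or "wrist"; returns a dict with "frame" (420x560x3 uint8, red, green, blue), "fx", "fy", "cx", "cy" (pixels), "eye" and "rotation" of the camera in the world. Camera axes: x right, y down, z forward; pixel columns grow to the right and rows downward; lengths in m; the calibration is good to about 2 mm. A picture is of the moment at which its call begins. There is no depth.
A pose or a line that the arm cannot do raises env.IKError and nothing moves.
- sign_off(): hands the job in; it is judged then, once.
Trained networks look in a picture, given as the dict that the camera call returned (one of the last four; its "shot" number tells which), for a name from the list of things; names that differ only in an ending like _2 or _b are one class to them, and where a whole thing is asked for, a point or a joint stands for the part that bears it (a point fixed in the world has none). Each returns a list of dicts, best first, with "p" (0 to 1); they miss things now and then, are a little off and sometimes report something else, mostly with a low value. They report only what shows in the picture. A call takes as long as a camera call. They do not tell look-alikes from the thing itself.
- cams.silhouettes(picture, target): "region" (420x560 bool, what is visible of it) and "extent" ([centre column, centre row, width, height] in pixels, round what is visible of it).
- cams.mark_of(picture, target): "position" ([row, column] in pixels: a listed point, or the origin of a listed thing).
The state is a dict: "clock": time; "joint_pos": joint angles; "joint_vel": joint speeds; "joint_torque": joint torques, N m; "position": TCP position; "orientation": TCP orientation; "ft_force": force on the tool from outside, world axes, zero at the start; "moment": the same for the moment, N m; "gripper_width": opening from 0.0 (shut) to 1.0 (fully open); "finger_force": force on a finger pad.
Only numpy, scipy, OpenCV 4.12 (cv2) and the standard library are available. Lean on these libraries where they do the work, as an engineer would, in place of code of your own. Each camera call takes 0.05 s, during which the arm holds its last target. There are 200 camera calls.

## Working session

There is one attempt and no reset: what is moved stays moved. The work goes in short steps, each a Python script; the robot and the scene stay as the last script left them, time stands still between calls to the robot, and variables do not carry over. Pictures are saved under pics/ and viewed, at most 10 in all, crops included, and the job is handed in when it is done.

```bash
mkdir -p pics; ls; python3 - <<'E'
from bench import env, claw, monitor, cams
import cv2,numpy as np
o=monitor.observe(); print(o['clock'],o['position'],o['orientation'],o['gripper_width'])
ims=[]
for n in ("scene","top"):
    p=cams.read_camera(n); ims.append(p["frame"])
    print(n,p["fx"],p["cx"],p["cy"],p["eye"],np.round(p["rotation"],3).tolist())
    for t in ("safety_cap","canister","tall_bottle"):
        print(t,[(round(d["p"],2),np.round(d["extent"]).tolist()) for d in cams.silhouettes(p,t)],[(round(d["p"],2),np.round(d["position"]).tolist()) for d in cams.mark_of(p,t)])
    cv2.imwrite(f"pics/{n}0.png",p["frame"][:,:,::-1])
E
```

```text
pics
0.0 [ 0.21652861 -0.63887752  0.23060379] [-1.79924419e+02  3.75886178e-03  1.87224543e+01] 1.0026169022220133
scene 427.4526981941012 278.5160614645278 211.53769034799092 [ 1.39119822 -0.32816022  0.68379331] [-120.542, 0.948, 68.325]
safety_cap [(0.91, [240.0, 253.0, 21.0, 22.0]), (0.56, [148.0, 271.0, 19.0, 20.0])] [(0.91, [217.0, 185.0]), (0.56, [258.0, 242.0]), (0.53, [272.0, 148.0]), (0.19, [237.0, 360.0])]
canister [(0.98, [193.0, 249.0, 40.0, 67.0])] [(0.86, [266.0, 198.0])]
tall_bottle [(0.61, [361.0, 206.0, 32.0, 77.0]), (0.38, [408.0, 186.0, 27.0, 54.0])] [(0.58, [235.0, 362.0])]
top 545.1391656845566 280.99596991834693 212.46834343116248 [0.2605088  0.00762457 1.78605857] [-170.629, -0.275, -90.218]
safety_cap [(0.73, [383.0, 238.0, 13.0, 13.0]), (0.55, [351.0, 229.0, 21.0, 16.0]), (0.5, [306.0, 231.0, 19.0, 16.0])] [(0.85, [234.0, 310.0]), (0.72, [237.0, 384.0]), (0.7, [229.0, 349.0])]
canister [(0.93, [349.0, 235.0, 36.0, 40.0])] [(0.97, [236.0, 347.0])]
tall_bottle [(0.86, [204.0, 218.0, 29.0, 31.0])] [(0.75, [220.0, 207.0]), (0.44, [229.0, 356.0])]
```

View pics/scene0.png

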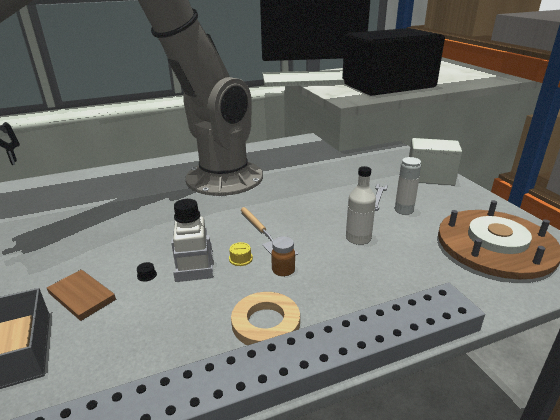

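View pics/top0.png

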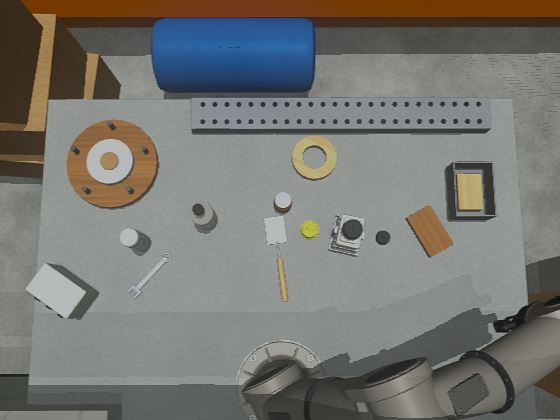

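```bash
cat > h.py <<'E'
from bench import env, claw, monitor, cams
import cv2,numpy as np
from scipy.spatial.transform import Rotation as Ro
def ray(p,col,row):
    R=Ro.from_euler('xyz',p["rotation"],degrees=True).as_matrix()
    d=R@[(col-p["cx"])/p["fx"],(row-p["cy"])/p["fy"],1]; return np.array(p["eye"]),d/np.linalg.norm(d)
def tri(rays):
    A=sum(np.eye(3)-np.outer(d,d) for e,d in rays); b=sum((np.eye(3)-np.outer(d,d))@e for e,d in rays)
    X=np.linalg.solve(A,b); return X,[float(np.linalg.norm(np.cross(X-e,d))) for e,d in rays]
def proj(p,X):
    R=Ro.from_euler('xyz',p["rotation"],degrees=True).as_matrix()
    c=R.T@(np.asarray(X)-p["eye"]); return np.array([p["cx"]+p["fx"]*c[0]/c[2],p["cy"]+p["fy"]*c[1]/c[2]])
def dark(p,c,r,h=25,thr=50):
    f=p["frame"]; m=np.zeros(f.shape[:2],np.uint8); c,r=int(c),int(r)
    m[r-h:r+h,c-h:c+h]=(f.max(2)<thr)[r-h:r+h,c-h:c+h]
    n,l,s,ct=cv2.connectedComponentsWithStats(m); i=1+np.argmax(s[1:,4]); return ct[i],s[i],l==i
E
python3 - <<'E'
from h import *
s=cams.read_camera("scene"); t=cams.read_camera("top")
cs,ss,_=dark(s,186,211,20); ct,st,_=dark(t,352,229,18)
print(cs,ss,ct,st); X,e=tri([ray(s,*cs),ray(t,*ct)]); print(X,e)
print(proj(s,[0,0,0]),proj(t,[0,0,0]))
big=np.hstack([cv2.resize(s["frame"][185:290,130:260],None,fx=3,fy=3,interpolation=2),cv2.resize(t["frame"][205:260,320:395],(390,315),interpolation=2)])
cv2.imwrite("pics/crop1.png",big[:,:,::-1])
w=cams.read_camera("wrist"); print(w["fx"],w["cx"],w["cy"],w["eye"],w["rotation"])
x=X[:2]
for yaw in range(-180,181,30):
    q=env.ik([X[0],X[1],0.35],[180,0,yaw]); print(yaw,None if q is None else np.round(q))
E
```

```text
Traceback (most recent call last):
  File "h.py", line 16, in dark
    n,l,s,ct=cv2.connectedComponentsWithStats(m); i=1+np.argmax(s[1:,4]); return ct[i],s[i],l==i
                                                      ~~~~~~~~~^^^^^^^^^
ValueError: attempt to get argmax of an empty sequence
```

```bash
python3 - <<'E'
from h import *
s=cams.read_camera("scene"); t=cams.read_camera("top")
print(t["frame"][229,340:365].max(1),s["frame"][211,170:205].max(1))
cs,ss,_=dark(s,186,211,20,60); ct,st,_=dark(t,352,229,18,90)
print(cs,ss,ct,st); X,e=tri([ray(s,*cs),ray(t,*ct)]); print(X,e)
print(proj(s,[0,0,0]),proj(t,[0,0,0]))
big=np.hstack([cv2.resize(s["frame"][185:290,130:260],None,fx=3,fy=3,interpolation=2),cv2.resize(t["frame"][205:260,320:395],(390,315),interpolation=2)])
cv2.imwrite("pics/crop1.png",big[:,:,::-1])
w=cams.read_camera("wrist"); print(w["fx"],w["cx"],w["cy"],w["eye"],w["rotation"])
for yaw in range(-180,180,30):
    q=env.ik([X[0],X[1],0.35],[180,0,yaw]); print(yaw,None if q is None else np.round(q))
E
```

```text
[162 107  71  49  64  77  75  73  73  73  73  74  66  66  73  73  72  73
  73  72  65  63  95 138 153] [157 154 151 155  90  25  28  20  24  19  12  22  22  28  27  17  11  22
  27  22  12  17  19  20  22  27  21  20  32  97 155 156 157 151 153]
[185.97900763 210.75763359] [174 199  26  24 524] [351.7191358  229.35185185] [342 220  20  20 324]
[ 0.47615152 -0.21413744  0.1631917 ] [0.0007069442735576171, 0.0007069442735576114]
[224.63364331 176.96405666] [281.00684282 386.11684289]
350.5796151852207 281.2944195893214 212.39441718618247 [ 0.27883203 -0.61948796  0.37254839] [ 1.65024511e+02  2.83914853e-02 -7.13077761e+01]
-180 [ 47.   7. -32. 101.   4.  73. 104.]
-150 [ 70.  11. -59. 100.  10.  75. 128.]
-120 None
-90 [ -46.    8.   71.  105.   -8.   73. -153.]
-60 [  20.    5.   -3.  102.    0.   73. -133.]
-30 [  23.    5.   -6.  102.    1.   73. -103.]
0 [ 26.   5.  -9. 102.   1.  73. -74.]
30 [ 28.   5. -12. 102.   1.  73. -44.]
60 [ 33.   6. -17. 102.   2.  73. -15.]
90 [ 37.   6. -22. 101.   2.  73.  15.]
120 [ 40.   6. -25. 101.   3.  73.  44.]
150 [ 44.   7. -29. 101.   3.  73.  74.]
```

View pics/crop1.png

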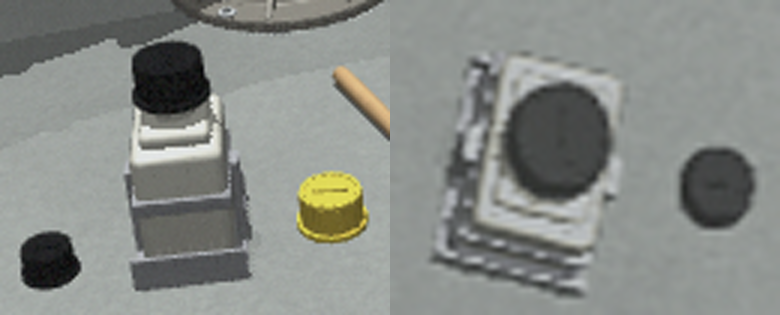

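The black cap on the canister (scene 186,211; top 352,229) is larger than its look-alikes: the loose black cap (147,272), the yellow cap (240,253) and the bottle's cap (365,172). So I choose the one on the canister. The long side of the canister runs about 10° clockwise of world x. Next I take close wrist views from two places.

```bash
python3 - <<'E'
from h import *
import pickle
X=np.array([0.476,-0.214,0.27])
o=monitor.observe(); env.move_linear([*o["position"][:2],0.33],v=0.15)
views=[]
for i,(yaw,dx) in enumerate([(40,0),(100,0)]):
    env.reach(list(X),[180,0,yaw]); env.hold(0.2); w=cams.read_camera("wrist"); views.append(w)
    print(w["eye"],w["rotation"],proj(w,[.476,-.214,.17]))
    cv2.imwrite(f"pics/w{i}.png",w["frame"][:,:,::-1])
    print([(round(d["p"],2),np.round(d["extent"]).tolist()) for d in cams.silhouettes(w,"safety_cap")],[(round(d["p"],2),np.round(d["position"],1).tolist()) for d in cams.mark_of(w,"mouth")+cams.mark_of(w,"cap_ledge")])
pickle.dump(views,open("v.pkl","wb")); print(monitor.observe()["clock"])
E
```

```text
[ 0.52626061 -0.17394011  0.41120061] [ 1.65027734e+02  1.35221187e-02 -5.00991190e+01] [279.25627311 212.05533744]
[(0.81, [284.0, 207.0, 83.0, 91.0]), (0.58, [209.0, 90.0, 58.0, 60.0]), (0.56, [354.0, 241.0, 41.0, 46.0])] [(0.36, [204.4, 285.4]), (0.97, [206.5, 283.7]), (0.78, [243.7, 354.1]), (0.76, [88.3, 208.6])]
[ 0.46493754 -0.15075548  0.41123993] [ 1.65017336e+02 -3.12003797e-02  9.93050952e+00] [281.09585388 211.91000056]
[(0.97, [324.0, 70.0, 57.0, 66.0]), (0.96, [286.0, 212.0, 81.0, 89.0]), (0.68, [262.0, 272.0, 39.0, 45.0])] [(0.72, [269.9, 262.4]), (0.71, [69.6, 316.2]), (0.66, [210.1, 286.5])]
5.3917
```

View pics/w0.png

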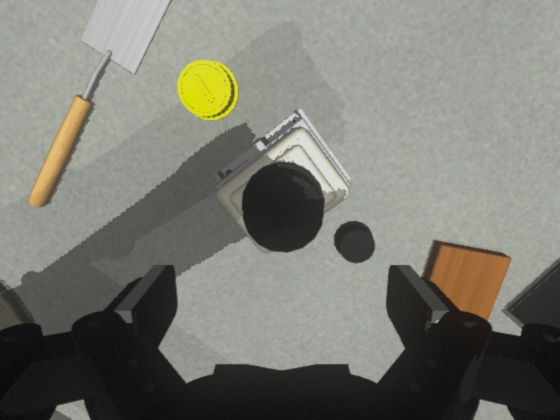

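View pics/w1.png

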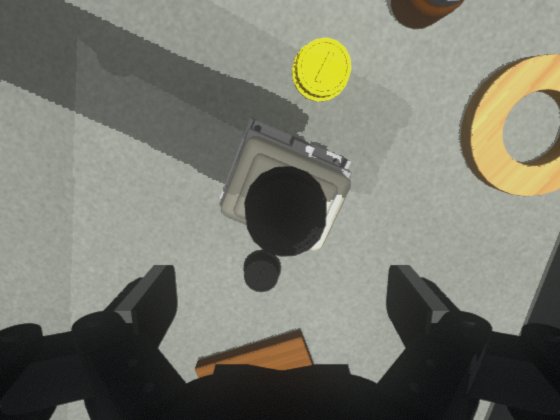

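Wrist views: the cap is centred at about (283,206) in view 1 and (286,211) in view 2, with the small loose cap separate at (354,241) and (262,270). The fingers have free room around the cap. Now I fit the cap's position to its outline in both views.

```bash
python3 - <<'E'
from h import *
import pickle
from scipy.optimize import least_squares
V=pickle.load(open("v.pkl","rb")); obs=[];ims=[]
def hull(p,X):
    a=np.linspace(0,2*np.pi,48); P=[]
    for r,z in((31,0),(31,5),(27,5),(27,35)): P+=[proj(p,X+np.array([r*np.cos(t),r*np.sin(t),z])/1e3) for t in a]
    return cv2.convexHull(np.array(P,np.float32))
def feat(h):
    m=cv2.moments(h); return [m["m10"]/m["m00"],m["m01"]/m["m00"],np.sqrt(m["m00"])]
for p,c in zip(V,[(283,206),(286,211)]):
    _,s,m=dark(p,*c,48,45); print(s)
    k,_=cv2.findContours(m.astype(np.uint8),0,1); obs.append(feat(cv2.convexHull(max(k,key=len)).astype(np.float32)))
f=lambda X:np.ravel([np.subtract(feat(hull(p,X)),o) for p,o in zip(V,obs)])
r=least_squares(f,[.476,-.214,.15],x_scale=.01,diff_step=1e-3); print(r.x,np.round(r.fun,2))
for p in V:
    g=np.clip(p["frame"].astype(float)*1.0,0,255).astype(np.uint8).copy()
    g=np.clip((g.astype(float)/70)**.6*255,0,255).astype(np.uint8)
    c=g[140:280,215:355]; c=cv2.resize(c,(400,400),interpolation=2)
    h=((hull(p,r.x)+.5-[215,140])*400/140).astype(np.int32); cv2.polylines(c,[h],True,(255,0,0)); ims.append(c)
cv2.imwrite("pics/c2.png",np.hstack(ims)[:,:,::-1])
E
```

```text
[ 243  164   80   86 4915]
[ 246  167   79   92 5360]
[ 0.47707925 -0.21630719  0.14204666] [ 1.61  0.07  2.48 -0.78 -1.47 -0.82]
```

View pics/c2.png

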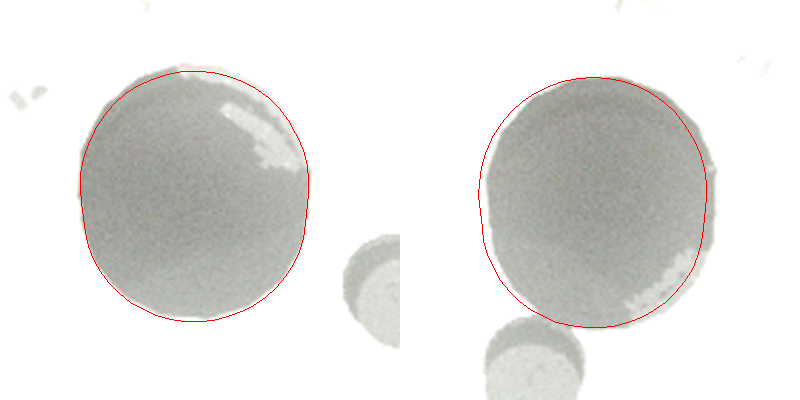

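```bash
cat > fit.py <<'E'
from h import *
from scipy.optimize import least_squares
def hull(p,X):
    a=np.linspace(0,2*np.pi,96); P=[]
    for r,z in((31,0),(31,5),(27,5),(27,35)): P+=[proj(p,X+np.array([r*np.cos(t),r*np.sin(t),z])/1e3) for t in a]
    return cv2.convexHull(np.array(P,np.float32))
def fit(V,X0,thr):
    X=np.array(X0)
    for it in range(2):
        C=[]
        for p in V:
            m=(p["frame"].max(2)<thr).astype(np.uint8); ok=np.zeros_like(m); cv2.fillPoly(ok,[np.round(hull(p,X)).astype(np.int32)],1)
            ok=cv2.dilate(ok,np.ones((13,13))); m&=ok
            k,_=cv2.findContours(m,0,1); c=cv2.convexHull(max(k,key=len))
            k=np.vstack(max(k,key=len)).astype(float)
            k=[q for q in k if cv2.erode(ok,np.ones((3,3)))[int(q[1]),int(q[0])] and abs(cv2.pointPolygonTest(c,tuple(q),True))<2]
            C.append(k)
        f=lambda X:np.concatenate([[cv2.pointPolygonTest(h,tuple(q),True)-.5 for q in k] for p,k in zip(V,C) for h in [hull(p,X)]])
        r=least_squares(f,X,x_scale=.01,diff_step=1e-3,loss="soft_l1",f_scale=.7); X=r.x
    return X,np.abs(f(X)).mean()
E
python3 - <<'E'
from fit import *
import pickle
V=pickle.load(open("v.pkl","rb"))
for thr in(60,80,100): print(thr,fit(V,[.4765,-.2155,.15],thr))
print([fit([v],[.4765,-.2155,.15],80) for v in V])
ims=[]
X=fit(V,[.4765,-.2155,.15],80)[0]
for p in V:
    g=np.clip((p["frame"].astype(float)/110)**.6*255,0,255).astype(np.uint8)[140:280,215:355]
    g=cv2.resize(g,(400,400),interpolation=2)
    cv2.polylines(g,[((hull(p,X)+.5-[215,140])*400/140).astype(np.int32)],True,(255,0,0)); ims.append(g)
cv2.imwrite("pics/c3.png",np.hstack(ims)[:,:,::-1])
E
```

```text
60 (array([ 0.47878005, -0.21477377,  0.14609098]), np.float64(0.7925602497975788))
80 (array([ 0.47904756, -0.21441972,  0.14789807]), np.float64(0.34323188984126285))
100 (array([ 0.47910285, -0.21421269,  0.14896093]), np.float64(0.3997104237522885))
[(array([ 0.47903212, -0.21441148,  0.14785036]), np.float64(0.3057362520762735)), (array([ 0.47905732, -0.21445524,  0.14785396]), np.float64(0.3856711509533296))]
```

View pics/c3.png

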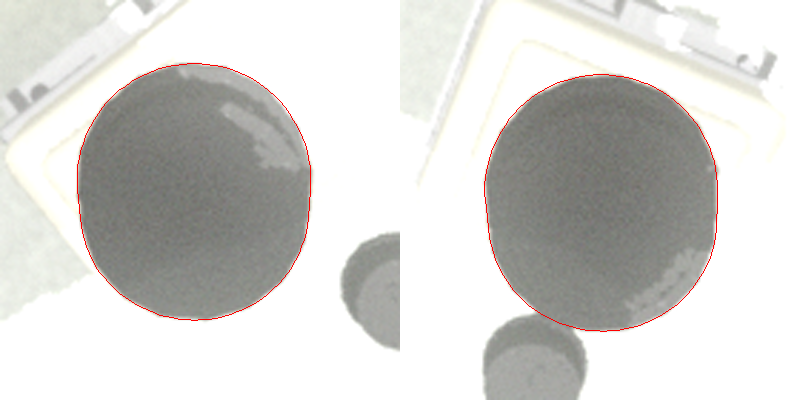

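The fit is good: cap at (0.479, -0.2144) with its underside at z 0.148, against an expected 0.150. Now I grip and press.

```bash
python3 - <<'E'
from h import *
def rep(s):
    o=monitor.observe(); print(s,round(o["clock"],2),np.round(o["position"],4),"w",round(o["gripper_width"],3),"F",np.round(o["ft_force"],1),"M",np.round(o["moment"],2),"ff",np.round(o["finger_force"],1)); return o
x,y=.4791,-.2144
env.reach([x,y,.22],[180,0,5]); rep("above")
print(env.move_linear([x,y,.153],v=.08,f_stop=10)); rep("down")
claw.command_gripper(0.0,80); rep("grip")
hit=env.move_linear([x,y,.139],v=.015,f_stop=22); print(hit); rep("press")
E
```

```text
above 6.91 [ 0.4792 -0.2144  0.2201] w 1.004 F [ 0.3  0.7 -0.8] M [0.01 0.03 0.02] ff 0.0
False
down 7.9 [ 0.4794 -0.2145  0.1534] w 0.997 F [-0.1 -0.1  0.3] M [ 0.01 -0.01  0.02] ff 0.0
grip 8.31 [ 0.4793 -0.2145  0.1534] w 0.614 F [-1.1  0.8  4.9] M [0.14 0.21 0.01] ff 82.6
True
press 8.9 [ 0.4793 -0.2145  0.1462] w 0.614 F [-3.2  1.  10.3] M [0.28 0.63 0.  ] ff 83.1
```

```bash
python3 - <<'E'
from h import *
x,y,z=.4793,-.2145,.146
yaw=5; prev=None
while yaw<85:
    yaw+=5; env.reach([x,y,z],[180,0,yaw]); o=monitor.observe(); mz=o["moment"][2]
    print(yaw,round(o["clock"],2),np.round(o["orientation"][2],1),round(o["position"][2],4),"F",np.round(o["ft_force"],1),"M",np.round(o["moment"],2),round(o["joint_torque"][6],2))
    if yaw>45 and abs(mz)>1.0: break
E
```

```text
10 9.15 10.1 0.1466 F [-1.8  1.9 10.2] M [0.63 0.37 0.06] 0.7
15 9.4 15.1 0.1466 F [-0.4  3.  10.1] M [0.78 0.28 0.06] 0.71
20 9.65 20.1 0.1466 F [-0.3  3.2  9.4] M [0.81 0.23 0.06] 0.72
25 9.9 25.1 0.1466 F [-1.9  3.8  9.6] M [0.81 0.27 0.  ] 0.72
30 10.15 30.1 0.1466 F [-1.4  3.7 10.2] M [0.77 0.36 0.  ] 0.72
35 10.4 35.1 0.1465 F [-1.4  1.9  9.7] M [0.57 0.34 0.1 ] 0.72
40 10.65 40.1 0.1466 F [-1.6  2.9  9.4] M [0.63 0.42 0.03] 0.71
45 10.9 45.1 0.1466 F [-0.8  3.6  8.8] M [0.7  0.4  0.04] 0.69
50 11.15 50.1 0.1466 F [-1.6  2.7 10.2] M [0.61 0.46 0.05] 0.69
55 11.4 55.1 0.1466 F [-1.7  2.7 10.1] M [0.64 0.35 0.06] 0.69
60 11.65 60.1 0.1466 F [-1.4  5.5 10.6] M [ 1.11  0.41 -0.07] 0.8
65 11.9 65.0 0.1465 F [-4.4  8.9 13.7] M [ 1.92  0.93 -1.09] 1.84
```

The moment jumped to -1.09 N m after about 57° of turn, which is the stop. Now I hold, relieve it slightly and lift.

```bash
python3 - <<'E'
from h import *
def rep(s):
    o=monitor.observe(); print(s,round(o["clock"],2),np.round(o["position"],4),np.round(o["orientation"],1),"w",round(o["gripper_width"],3),"F",np.round(o["ft_force"],1),"M",np.round(o["moment"],2),"ff",np.round(o["finger_force"],1)); return o
x,y=.4793,-.2145
env.hold(.3); rep("stop")
env.reach([x,y,.146],[180,0,62.5]); rep("relax")
print(env.move_linear([x,y,.164],v=.03,f_stop=30)); o=rep("lift1")
if o["ft_force"][2]>-12:
    env.move_linear([x,y,.276],v=.08); env.hold(.5); rep("lift2")
s=cams.read_camera("scene"); w=cams.read_camera("wrist")
cv2.imwrite("pics/end.png",np.hstack([cv2.resize(s["frame"][100:310,100:310],(400,400)),cv2.resize(w["frame"],(400,400))])[:,:,::-1])
E
```

```text
stop 12.2 [ 0.4794 -0.2135  0.1465] [-1.8e+02 -1.0e-01  6.5e+01] w 0.618 F [-3.9  8.4 13.1] M [ 1.92  0.97 -1.18] ff 83.1
relax 12.45 [ 0.4797 -0.2137  0.1465] [180.   -0.   62.5] w 0.618 F [-2.5  6.4 10.4] M [ 1.53  0.62 -0.48] ff 83.1
False
lift1 13.2 [ 0.4795 -0.2147  0.164 ] [180.    0.   62.5] w 0.617 F [ 0.3 -0.1  0.9] M [ 0.15 -0.11 -0.01] ff 85.5
lift2 15.25 [ 0.4793 -0.2145  0.276 ] [180.   -0.   62.5] w 0.616 F [ 0.2 -0.2 -0.6] M [ 0.03 -0.06  0.  ] ff 85.5
```

View pics/end.png

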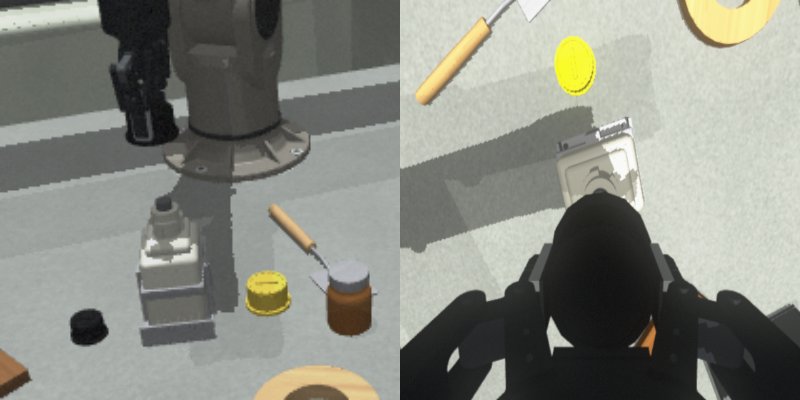

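The left half shows the canister's neck open with the valve visible at (163,205), and the cap held upright above it at (150,130). The right half shows the cap level between the pads at (605,270). The bystanders in view have not moved.

```bash
python3 -c "
from bench import sign_off; print(sign_off())"
```

```text
the job is handed in; nothing more can be done
None
```

I pressed the cap down, turned it about 57° counterclockwise to its stop and lifted it off; it was held upright about 10 cm above the mouth at 15 s on the robot's clock, and the job is handed in (no verdict returned).

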